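# Lock the paper stop of a mounting rail with a hammer-head bolt

### The job

Take the wing-handled hammer-head bolt, lower its head through the rail's slot on the right of the wooden stop bar (as the robot sees it), and give it a quarter turn so that the head lies across the slot and catches under the lips. Then, collar down on the rail, slide it left along the slot and push the bar with it until the bar comes up hard against the stop hidden inside the rail, and press it there firmly for a moment, but gently: never more than 35 N on the rail or 20 N on the bar, and no hand on the bar. Let go, leaving the bolt upright, collar down, head across the slot, touching the bar, and everything else as it was.

Things in the scene. Friction and masses are not known exactly. Their poses are not given: they have to be found in the camera images.
- rail: Aluminium slotted channel fixed on the table, 300 mm long (its x), 46 wide, 32 high, both ends capped in black, lying roughly from right to left; origin at the middle of its underside, x runs along the slot to the left (the way the bar is pushed), z up. It does not give. The slot is free from x = -145 mm up to the bar.
- rail_slot (a point): Centre of the rail's slot, level with the rail's top (32 mm above its underside); axes as the rail. The slot runs the rail's whole length, 18 mm wide, between two lips 4 mm thick (28 to 32 mm above the rail's underside); the cavity below is 40 mm wide and goes down to 4 mm above the underside.
- bar_face (a point): Middle of the -x face (which the bolt pushes) of the dark wooden bar across the rail; axes as the rail. Bar: 24 mm along the rail, 120 across, z = 33.5 to 42.5 mm; this point at z = 38. It slides along rail x with about 1.5 N of friction. The face starts at rail x = -27 to 103 mm; a hard stop, out of sight, ends its travel somewhere at x = 48 to 118 mm, 15 to 75 mm on.
- bolt_mid (a point): Centre (34.5 mm above the underside) of the upright bolt; z up, x along head and wing. From below: steel hammer head 32 (x) by 16 (y) by 9 mm high; stem 10 mm across, 10 long; round collar 40 mm across, 8 thick; grey wing 40 (x) by 12 (y) by 42 mm high, its top 69 mm above the underside, gripped across its 12 mm. It stands on its head on the table. 0.08 to 0.17 kg.
- bolt_collar (a point): Middle of the underside of the bolt's collar, 19 mm above the bolt's underside, on its axis. Collar down on the rail: 32 mm above the rail's underside; the head is then below the lips and free to turn, as it is up to 6 mm higher. Head resting on top of the lips: 51 mm. The bolt is the same after a half turn and may be turned either way.
- knob_mid (a point): Not to be used: upright round grey clamp knob, 38 mm in diameter, 52 mm high, beside the bolt; point half-way up. Leave it alone.
- seal_mid (a point): Bystander: upright square stone seal 26 x 26 x 55 mm; point half-way up. Leave it alone.
- inkstone_mid (a point): Bystander: black inkstone 130 x 90 x 22 mm, centre.
- cup_mid (a point): Bystander: white cup 72 mm wide, 60 mm high, centre.
- weight_mid (a point): Bystander: flat dark paperweight 240 x 30 x 12 mm beyond the rail, centre.
- jar_mid (a point): Bystander: jar 52 mm wide, 60 mm high, centre.
Mind the look-alikes: they are no part of the job. Leave any purple look-alike of the part that bears bolt_mid alone.

How it is judged:
By the outcome, as a careful person would: the job done as asked, in the order asked, and still so for the second after the job is handed in, with the robot touching nothing.
It also fails if it takes over 61 s, if anything falls off the work surface, if the arm or the gripper's body presses on something with over 40 N, if the wrist force passes 120 N, or if a joint passes its speed limit or range.

### The arm

A 6-joint arm with a two-finger parallel gripper is mounted at the origin on the work surface. World frame = base frame: x ahead of the robot, y to its left, z up, the work surface at z = 0. Lengths are in mm, angles in rad, forces in N, time in s.
With the tool pointing down it reaches from about 350 to 975 mm from the base axis. Payload 7.1 kg.
Tool frame: the origin (TCP) lies on the front face of the gripper's body, between the roots of the fingers; the fingertips stand 80 mm ahead of it and the grasp point (between the pads) lies 61 mm ahead of it (env.tips_ahead is the distance from the TCP to the fingertips, in mm); z points along the fingers, y is the line along which they close (so a half turn about z gives the same grasp; the last joint's range is limited). The gripper opens to 88 mm and grips with 3 to 60 N. Pads are 20 mm wide; open, the fingers measure 115 mm over their backs; the gripper's body (75 mm by 178 mm) begins 61 mm behind the grasp point.
Start: joints at [-1.3, 0.423, 1.63, -0, 1.089, -0.019], TCP at [178.619, -598.916, 302.675] pointing down, gripper open.
Joint ranges: [-3, 3], [-0.9, 2.11], [0.09, 2.58], [-1.31, 4.45], [0.11, 2.69], [-2.54, 2.54]. Speed limits (rad/s): [2.39, 2.39, 3.01, 3.14, 3.14, 3.14].

### API

Orientations are given as a unit quaternion [x, y, z, w].
In Python, from station import env, set_gripper, viewer, workorder gives the robot as it stands. Calls block until the motion is done:
- env.reach(position, orientation): joint-space move of the TCP to a pose.
- env.move_l(position, rot=None, rate=150, f_stop=None): straight line of the TCP; rot=None keeps the orientation; rate is the mean speed in mm/s. With f_stop (N) it stops when the force on the tool has changed by that much, and returns True; else False.
- env.move_joints(angles): joint-space move.
- set_gripper(opening): finger opening in mm; the grip force is fixed at half the most; returns when the fingers have stopped.
- env.hold(seconds).
- env.ik(position, orientation): joint angles nearest the present ones, or None.
- env.read_state(): the state.
- viewer.camera(name): name is "side" or "top" or "wrist"; returns the picture (480x640x3 uint8, blue, green, red); there is no depth.
- viewer.camera_params(name): a dict with "fx", "fy", "cx", "cy" (pixels), "dist" ([k1, k2, p1, p2, k3] as OpenCV has them; the pictures are not rectified), "pose" (4x4, takes a point from camera to world coordinates); the wrist camera has in their place "tool_from_camera" (4x4, takes a point from camera to tool coordinates, whose origin is the TCP and whose axes are the flange's). Camera axes: x right, y up, looking along -z (the intrinsics and any distortion apply to the point x, -y, -z); pixel columns grow to the right and rows downward; lengths in mm; the calibration is good to about 2 mm. A picture is of the moment at which its call begins: read the wrist's pose just before it. camera_params takes no time and is no camera call.
A pose or a line that the arm cannot do raises env.IKError and nothing moves.
- workorder.sign_off(): hands the job in; it is judged then, once.
The state is a dict: "time_s": time; "qpos": joint angles; "dq": joint speeds; "tau": joint torques, N m; "tool_pos": TCP position; "orientation": TCP orientation; "force": force on the tool from outside, world axes, zero at the start; "wrist_torque": the same for the moment, N m; "width": finger opening in mm; "grip_force": force on a finger pad.
Only numpy, scipy, OpenCV 4.12 (cv2) and the standard library are available. Lean on these libraries where they do the work, as an engineer would, in place of code of your own. Each camera call takes 0.05 s, during which the arm holds its last target. There are 200 camera calls.

## Working session

There is one attempt and no reset: what is moved stays moved. The work goes in short steps, each a Python script; the robot and the scene stay as the last script left them, time stands still between calls to the robot, and variables do not carry over. Pictures are saved under pics/ and viewed, at most 10 in all, crops included, and the job is handed in when it is done.

```bash
ls; mkdir -p pics; python3 - <<'E'
from station import env,viewer
import cv2
for n in("top","side"):
    cv2.imwrite(f"pics/{n}0.png",viewer.camera(n)); p=viewer.camera_params(n);print(n,p)
print(viewer.camera_params("wrist"));s=env.read_state();print(s["time_s"],s["orientation"])
E
```

```text
pics
top {'fx': 447.32995028236724, 'fy': 447.32995028236724, 'cx': 321.77876177138745, 'cy': 236.09692182110678, 'dist': array([-0.05094402,  0.        ,  0.        ,  0.        ,  0.        ]), 'pose': array([[ 6.33222912e-03,  9.93997909e-01, -1.09215659e-01,
         5.00433358e+02],
       [-9.99959207e-01,  6.99770854e-03,  5.71105689e-03,
         1.24240074e+01],
       [ 6.44103796e-03,  1.09175040e-01,  9.94001672e-01,
         1.06847414e+03],
       [ 0.00000000e+00,  0.00000000e+00,  0.00000000e+00,
         1.00000000e+00]])}
side {'fx': 484.11293748712797, 'fy': 484.11293748712797, 'cx': 315.21894322253695, 'cy': 244.5793003949891, 'dist': array([0.01520049, 0.        , 0.        , 0.        , 0.        ]), 'pose': array([[-8.59514365e-01,  3.11570690e-01, -4.05165103e-01,
         2.23713022e+02],
       [-5.11069352e-01, -5.34102538e-01,  6.73455712e-01,
         6.40906406e+02],
       [-6.57064884e-03,  7.85912325e-01,  6.18303035e-01,
         6.22873756e+02],
       [ 0.00000000e+00,  0.00000000e+00,  0.00000000e+00,
         1.00000000e+00]])}
{'fx': 372.9734638910368, 'fy': 372.9734638910368, 'cx': 319.9562872814106, 'cy': 238.78333952177374, 'dist': array([0.01501135, 0.        , 0.        , 0.        , 0.        ]), 'tool_from_camera': array([[ 9.06686246e-04,  9.67214403e-01,  2.53959596e-01,
         7.02516619e+01],
       [ 9.99999577e-01, -8.38275953e-04, -3.77592692e-04,
         1.92143702e-01],
       [-1.52324868e-04,  2.53959831e-01, -9.67214754e-01,
        -8.06074359e+01],
       [ 0.00000000e+00,  0.00000000e+00,  0.00000000e+00,
         1.00000000e+00]])}
0.1 [ 9.89520734e-01  1.44389213e-01 -1.11407373e-04 -6.78688472e-04]
```

View pics/top0.png

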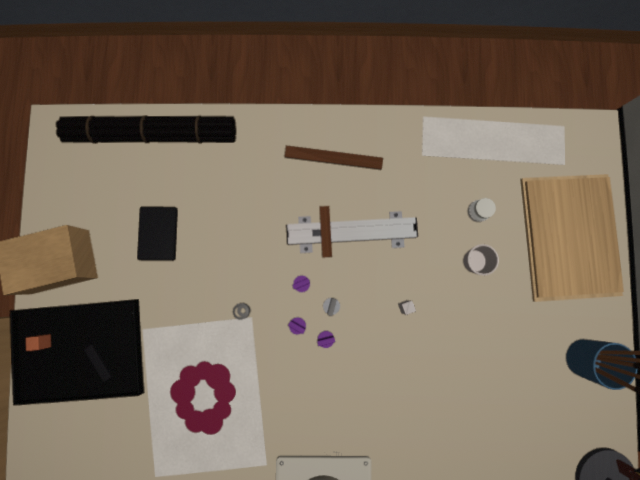

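View pics/side0.png

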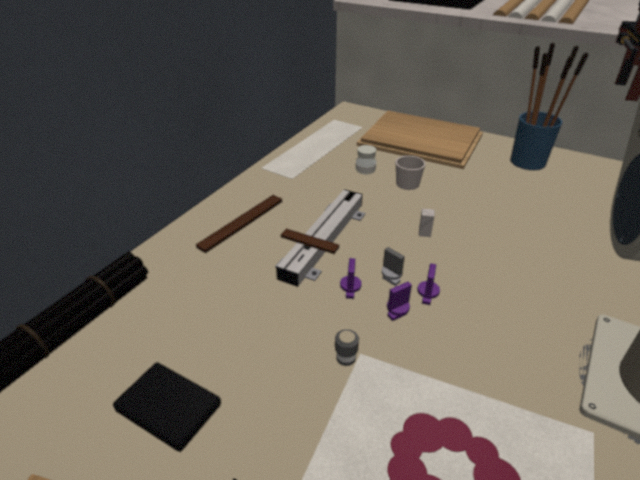

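Candidates: the grey-winged bolt at top (331,306). Purple look-alikes at (302,284), (297,326) and (326,339). Round grey knob at (242,311), seal at (408,307). I choose the grey one at (331,306); the rail runs from (287,234) to (417,226), with the bar at (325,231).

```bash
cat > h.py <<'E'
from station import env,viewer,set_gripper,workorder
import cv2,numpy as np
from scipy.spatial.transform import Rotation as R
def cam(n,st=None):
    p=viewer.camera_params(n)
    if n=="wrist":
        T=np.eye(4);T[:3,:3]=R.from_quat(st["orientation"]).as_matrix();T[:3,3]=st["tool_pos"];p["pose"]=T@p["tool_from_camera"]
    p["K"]=np.array([[p["fx"],0,p["cx"]],[0,p["fy"],p["cy"]],[0,0,1]]);return p
def pix2z(p,uv,z):
    q=cv2.undistortPoints(np.array([[uv]],float),p["K"],p["dist"])[0,0]
    d=p["pose"][:3,:3]@[q[0],-q[1],-1];c=p["pose"][:3,3];return c+d*(z-c[2])/d[2]
def proj(p,X):
    X=np.atleast_2d(X).astype(float);c=(X-p["pose"][:3,3])@p["pose"][:3,:3];c=c*[1,-1,-1]
    return cv2.projectPoints(c,np.zeros(3),np.zeros(3),p["K"],p["dist"])[0][:,0]
def down(a): # tool down with tool y (closing line) along world angle a
    y=np.array([np.cos(a),np.sin(a),0]);z=np.array([0,0,-1.]);x=np.cross(y,z)
    return R.from_matrix(np.c_[x,y,z]).as_quat()
E
python3 - <<'E'
from h import *
t=cv2.imread("pics/top0.png");a=t[190:350,275:435]
cv2.imwrite("pics/topc.png",cv2.resize(a,None,fx=3.75,fy=3.75,interpolation=cv2.INTER_CUBIC))
p=cam("top")
for n,uv,z in[("bolt",(331,306),69),("railL",(287,234),32),("railR",(417,226),32),("bar",(325,231),42),("knob",(242,311),52),("seal",(408,307),55)]:print(n,pix2z(p,uv,z).round())
print(R.from_quat(env.read_state()["orientation"]).as_matrix().round(2))
E
```

```text
bolt [455. -15.  69.]
railL [619.  88.  32.]
railR [ 640. -217.   32.]
bar [625.  -1.  42.]
knob [441. 185.  52.]
seal [ 453. -188.   55.]
[[ 0.96  0.29 -0.  ]
 [ 0.29 -0.96  0.  ]
 [-0.   -0.   -1.  ]]
```

View pics/topc.png

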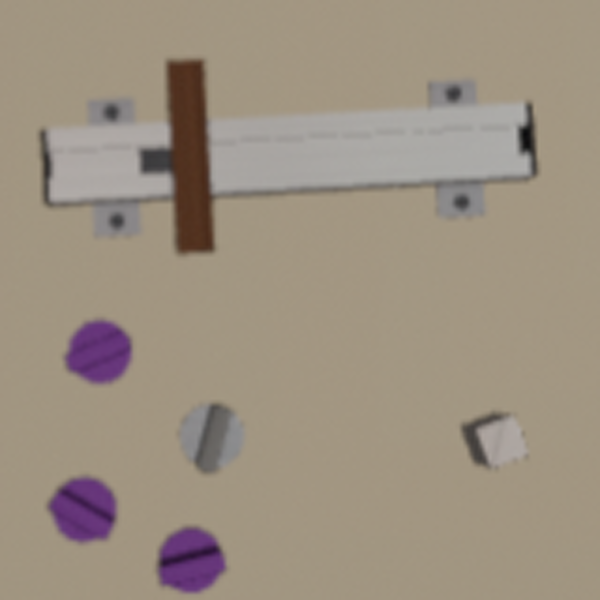

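The crop confirms the choice: round grey collar with a plain grey wing at crop (212,437), unlike the purple ones. The bar is at crop (190,155), with the free slot to its right. Next is a close look from the wrist.

```bash
python3 - <<'E'
from h import *
env.reach([490,-25,290],down(-np.pi/2))
s=env.read_state();np.save("s1.npy",s,allow_pickle=True);im=viewer.camera("wrist");cv2.imwrite("pics/w1.png",im)
print(s["time_s"],s["qpos"].__repr__(),s["tool_pos"],s["force"])
p=cam("wrist",s);print(proj(p,[[455,-15,69],[619,88,32],[640,-217,32]]))
E
```

```text
2.425 array([-7.62759521e-02,  2.43163735e-01,  1.93181128e+00, -1.16665696e-04,
        9.66429688e-01,  1.49526567e+00]) [490.13272655 -25.54542111 290.0450485 ] [ 0.7377961  -0.05626272 -0.04819814]
[[307.60653345 268.50471703]
 [183.87297149  67.75073453]
 [554.63872155  39.13125791]]
```

View pics/w1.png

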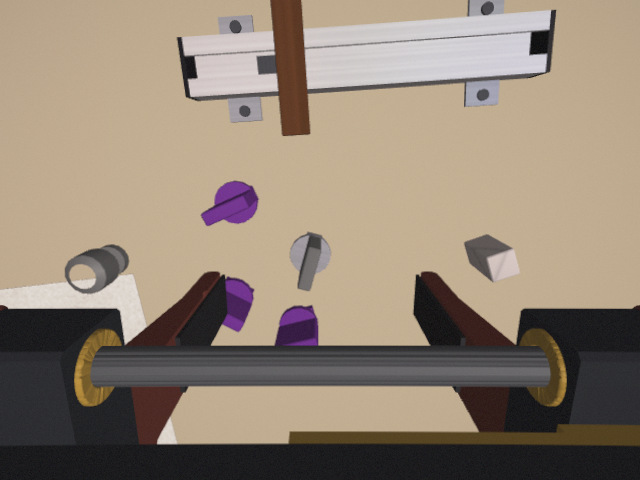

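The wrist view shows the bolt with its collar at (310,254) and wing to about (310,285), the rail from (187,68) to (545,42), and the bar near (290,65).

```bash
python3 - <<'E'
from h import *
im=cv2.imread("pics/w1.png")
a=cv2.resize(im[0:136,170:570],None,fx=2,fy=2,interpolation=cv2.INTER_CUBIC)
b=cv2.resize(im[225:300,260:360],None,fx=4,fy=4,interpolation=cv2.INTER_CUBIC)
c=np.zeros((572,800,3),np.uint8);c[:272]=a;c[272:,:400]=b
b=cv2.resize(im[10:85,270:370],None,fx=4,fy=4,interpolation=cv2.INTER_CUBIC);c[272:,400:]=b
cv2.imwrite("pics/w1c.png",c)
E
```

```text
(no output)
```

View pics/w1c.png

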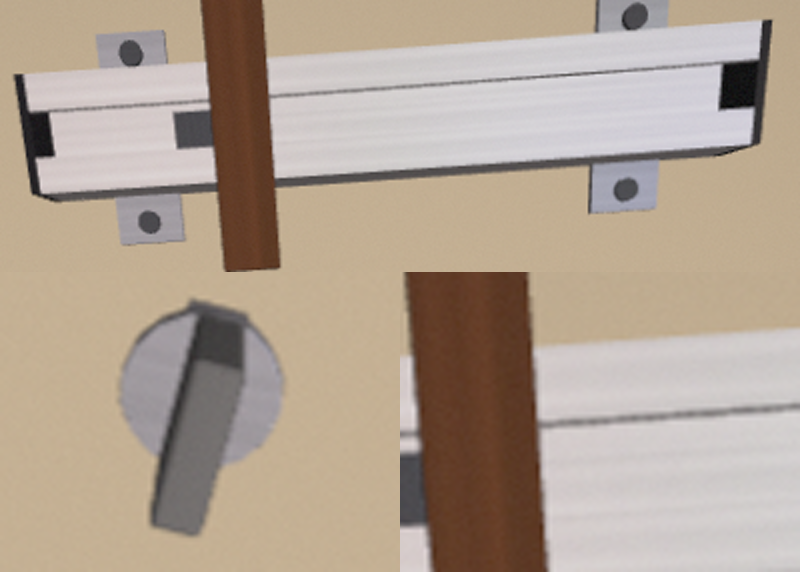

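```bash
python3 - <<'E'
from h import *
s=np.load("s1.npy",allow_pickle=True).item();p=cam("wrist",s)
f=lambda L,z:np.array([pix2z(p,u,z)[:2] for u in L])
w=f([(308.75,246.25),(321.25,248.25),(310,291),(297.75,288.25)],69)
print("wing",w.round(1),w.mean(0),[np.linalg.norm(w[i]-w[i-1]).round(1) for i in range(4)],np.degrees(np.arctan2(*((w[0]+w[1]-w[2]-w[3])[::-1]))))
print("collar",f([(310.2,254)],25))
c=f([(179,37.5),(555,10),(547.5,72.5),(188,97)],32)
print("rail",c.round(1),c.mean(0),[np.linalg.norm(c[i]-c[i-1]).round(1) for i in range(4)],np.degrees(np.arctan2(*((c[0]+c[3]-c[1]-c[2])[::-1]))))
q=f([(192.5,55),(531,32),(531,54),(196,78.5)],32);print("slot",q.round(1),q.mean(0))
a=np.arctan2(*((c[0]+c[3]-c[1]-c[2])[::-1]));R2=np.array([[np.cos(a),np.sin(a)],[-np.sin(a),np.cos(a)]])
print("railframe slot",((q-c.mean(0))@R2.T).round(1))
for z in(33.5,42.5):print("bar",((f([(301.75,10),(307,85)],z)-c.mean(0))@R2.T).round(1))
# top camera check
pt=cam("top");
for n,(u,v),z in[("fl",(42,130),32),("fr",(529,104),32),("nr",(534,175),32),("nl",(48,203),32),("collar",(212,437),27)]:
    print(n,pix2z(pt,(275+u/3.75,190+v/3.75),z)[:2].round(1))
E
```

```text
wing [[474.8 -16.1]
 [473.  -26.6]
 [434.4 -16.9]
 [436.9  -6.3]] [454.77351862 -16.49541777] [np.float64(39.1), np.float64(10.7), np.float64(39.8), np.float64(10.9)] -14.332266837123203
collar [[454.45981221 -16.09897514]]
rail [[ 641.7   89.8]
 [ 661.  -213.7]
 [ 615.  -215.3]
 [ 596.2   86.7]] [628.45161216 -63.14400071] [np.float64(45.6), np.float64(304.1), np.float64(46.0), np.float64(302.6)] 93.60206270105188
slot [[ 628.7   79.9]
 [ 645.4 -197.1]
 [ 629.1 -199.6]
 [ 610.8   78.6]] [628.48933003 -59.50991887]
railframe slot [[ 142.8   -9.2]
 [-134.7   -8.5]
 [-136.2    7.9]
 [ 142.6    8.8]]
bar [[ 50.1 -36.2]
 [ 49.9  19.7]]
bar [[ 49.8 -33.5]
 [ 49.7  20.9]]
fl [640.6  89.8]
fr [ 659.3 -214.9]
nr [ 614.5 -217.2]
nl [595.   85.4]
collar [451.6 -17.1]
```

Sizes check out: wing 39.5 x 11, rail 46 wide, bar face at rail x ≈ 50. Now I pick.

```bash
cat >> h.py <<'E'
A=np.radians(93.6);RC=np.array([628.45,-63.14]);RX=np.array([np.cos(A),np.sin(A)]);RY=np.array([-RX[1],RX[0]])
def rail(x,y,z): return np.r_[RC+x*RX+y*RY,z]
E
python3 - <<'E'
from h import *
q=down(np.radians(-104.3));b=[454.7,-16.3]
set_gripper(44)
env.reach(b+[190],q)
env.move_l(b+[118],rate=100)
set_gripper(0);s=env.read_state();print(s["width"],s["grip_force"],s["tool_pos"])
env.move_l(b+[215],rate=150);s=env.read_state();print(s["width"],s["force"])
q2=down(A-np.pi/2);print(env.ik(rail(0,0,215),q2))
env.reach(rail(0,0,215),q2);env.move_l(rail(0,0,165))
s=env.read_state();np.save("s2.npy",s,allow_pickle=True);cv2.imwrite("pics/w2.png",viewer.camera("wrist"))
print(s["time_s"],s["tool_pos"],s["width"],s["qpos"])
E
```

```text
11.81754596915946 29.99985784292221 [454.7632344  -16.29654927 118.15042899]
11.731130793980343 [-0.10967572 -0.77442541 -1.26389122]
[-1.18975132e-01  5.37821721e-01  1.67186262e+00 -4.44089210e-16
  9.31908318e-01 -1.81806985e-01]
8.25 [628.38636416 -63.07341265 164.93506889] 11.597992679036413 [-1.18882686e-01  6.06733723e-01  1.69180468e+00  1.10621382e-06
  8.43720830e-01 -1.81624582e-01]
```

View pics/w2.png

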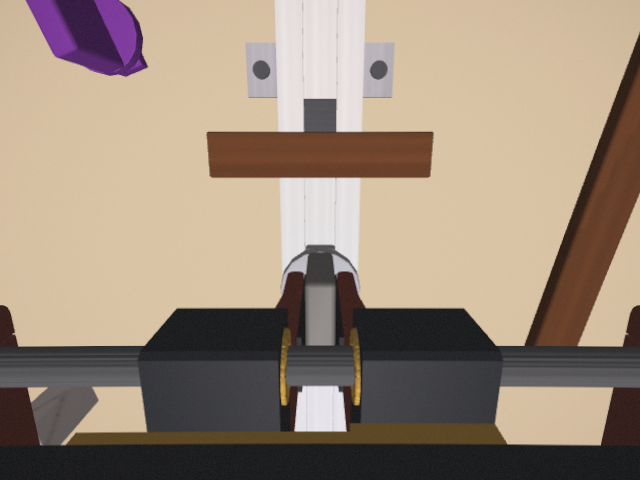

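Aligned: the bolt is held at (320,290) above the slot lines, about (304..336) at row 200, with the bar ahead at row 155. I'll quantify lateral offset from the slot edges.

```bash
python3 - <<'E'
from h import *
s=np.load("s2.npy",allow_pickle=True).item();p=cam("wrist",s);g=cv2.cvtColor(cv2.imread("pics/w2.png"),6).astype(float)
for r0 in(15,45,75,185,205,225):
    m=g[r0-4:r0+5,270:372].mean(0);d=np.r_[0,np.diff(m)]
    k=np.argsort(-abs(d))[:2]; dk=[270+i for i in range(1,101) if m[i]<m[i-1]-3 and m[i]<m[i+1]-3]
    Y=lambda u:float(((pix2z(p,(u,r0),32)[:2]-RC)@RY).round(1))
    print(r0,[(u,Y(u)) for u in dk],sorted((270+i,int(d[i]),Y(270+i)) for i in np.argsort(-abs(d))[:8]))
E
```

```text
15 [(302, 8.3), (337, -9.6)] [(np.int64(275), 22, 22.0), (np.int64(302), -12, 8.3), (np.int64(303), 8, 7.7), (np.int64(304), 6, 7.2), (np.int64(336), -8, -9.1), (np.int64(337), -10, -9.6), (np.int64(338), 12, -10.1), (np.int64(365), -17, -23.8)]
45 [(302, 8.4)] [(np.int64(276), 28, 21.9), (np.int64(302), -11, 8.4), (np.int64(303), 9, 7.9), (np.int64(304), 7, 7.4), (np.int64(336), -10, -9.2), (np.int64(338), 10, -10.3), (np.int64(364), -17, -23.8), (np.int64(365), -13, -24.3)]
75 [] [(np.int64(276), 14, 22.4), (np.int64(277), 25, 21.8), (np.int64(302), -12, 8.6), (np.int64(304), 13, 7.5), (np.int64(363), -15, -23.7), (np.int64(364), -19, -24.2), (np.int64(370), -19, -27.4), (np.int64(371), -29, -27.9)]
185 [(304, 8.1)] [(np.int64(279), 5, 22.4), (np.int64(280), 12, 21.8), (np.int64(304), -9, 8.1), (np.int64(306), 7, 7.0), (np.int64(335), -12, -9.5), (np.int64(337), 9, -10.7), (np.int64(360), -11, -23.8), (np.int64(361), -8, -24.4)]
205 [(304, 8.3), (335, -9.7)] [(np.int64(280), 12, 22.1), (np.int64(281), 8, 21.6), (np.int64(304), -10, 8.3), (np.int64(306), 8, 7.1), (np.int64(334), -11, -9.1), (np.int64(336), 10, -10.2), (np.int64(359), -8, -23.5), (np.int64(360), -13, -24.1)]
225 [(304, 8.4)] [(np.int64(281), 13, 21.9), (np.int64(282), 5, 21.3), (np.int64(304), -13, 8.4), (np.int64(306), 10, 7.2), (np.int64(334), -13, -9.2), (np.int64(336), 10, -10.4), (np.int64(359), -12, -23.9), (np.int64(360), -8, -24.5)]
```

```bash
python3 - <<'E'
from h import *
s=np.load("s2.npy",allow_pickle=True).item();p=cam("wrist",s);im=cv2.imread("pics/w2.png");g=cv2.cvtColor(im,6).astype(int)
for r in(247,258,264):print(r,g[r,296:346])
for z in(50,60,74,95,116):print(z,proj(p,np.array([rail(20,y,z) for y in(6,0,-6)])).round(1).tolist())
a=cv2.resize(im[180:300,250:390],None,fx=5,fy=5,interpolation=cv2.INTER_CUBIC);cv2.imwrite("pics/w2c.png",a)
E
```

```text
247 [225 225 226 228 229 229 227 227 214 165 110  81  80  81  81  81  82  81
  82  82  83  83  82  86  84  84  84  84  82  83  83  82  82  80  80  82
  81  84 104 190 225 225 226 226 228 228 228 227 227 226]
258 [ 82 102 127 155 178 187 190 191 190 192 190 148  75  60  59  60  59  59
  59  61  60  61  59  60  61  62  61  60  60  60  59  62  60  61  59  60
 100 167 192 191 192 190 191 189 175 151 118  90  83  83]
264 [191 190 190 191 190 192 191 191 191 191 165 102  61  59  58  62  60  59
  61  62  63  58  61  60  61  61  61  60  59  59  61  57  62  61  60  61
  59 127 178 193 193 193 194 194 192 194 193 195 193 194]
50 [[307.1, 235.1], [318.2, 235.1], [329.2, 235.1]]
60 [[306.4, 239.9], [318.1, 239.9], [329.7, 239.9]]
74 [[305.4, 247.4], [317.9, 247.4], [330.5, 247.4]]
95 [[303.5, 261.1], [317.7, 261.1], [331.8, 261.2]]
116 [[301.1, 278.9], [317.3, 278.9], [333.6, 278.9]]
```

View pics/w2c.png

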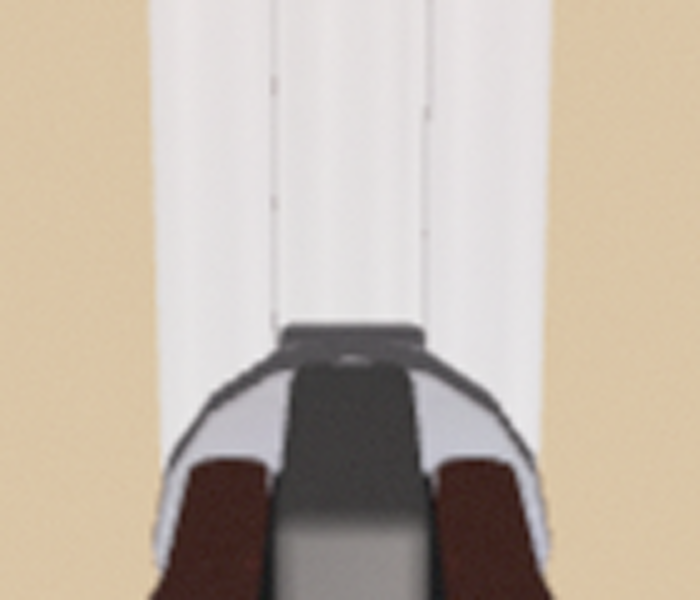

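Head centre is at column 320.0 against slot centre ≈319.7, about 0.2 mm apart, within the 1 mm clearance. I lower it.

```bash
python3 - <<'E'
from h import *
t=lambda:env.read_state()
env.move_l(rail(0,.2,154),rate=60)
h=env.move_l(rail(0,.2,134),rate=25,f_stop=6);s=t()
print(h,s["tool_pos"],(s["force"]).round(2),s["wrist_torque"],s["width"],s["time_s"])
E
```

```text
False [628.33309952 -63.16660637 134.08821411] [ 0.89 -0.   -1.11] [-0.04369442 -0.19001796 -0.00832749] 11.739546292589129 9.5833
```

```bash
python3 - <<'E'
from h import *
t=lambda:env.read_state()
P=rail(0,.2,134)
for d in(-120,-150,-180):
    env.move_l(P,rot=down(A+np.radians(d)),rate=60);s=t();print(s["tool_pos"].round(2),s["force"].round(2),s["wrist_torque"].round(2),s["time_s"],s["qpos"][5])
h=env.move_l(rail(0,.2,127),rate=10,f_stop=4);s=t()
print(h,s["tool_pos"],s["force"].round(2),s["width"],s["time_s"])
E
```

```text
[628.31 -63.17 134.14] [ 0.13 -0.63 -1.42] [-0.02 -0.06 -0.02] 10.2583 0.3397330697063749
[628.24 -63.15 134.01] [ 0.11  0.49 -1.22] [-0.04 -0.03  0.01] 10.9333 0.862758475781495
[628.23 -63.13 133.99] [-0.21 -0.74 -0.37] [ 0.04 -0.03 -0.03] 11.6083 1.386174353755582
True [628.34733502 -63.13881817 131.18931342] [-1.43 -1.24  3.82] 12.13978411935031 12.025
```

```bash
python3 - <<'E'
from h import *
z=131.2
def st(n):
    s=env.read_state();d=s["tool_pos"][:2]-RC;print(n,"x %.2f y %.2f z %.2f"%(d@RX,d@RY,s["tool_pos"][2]),"Fx %.1f Fy %.1f Fz %.1f"%(s["force"][:2]@RX,s["force"][:2]@RY,s["force"][2]),s["width"].round(2),s["time_s"]);return s
st(0)
print(env.move_l(rail(24,.2,z),rate=30,f_stop=8));st(1)
print(env.move_l(rail(34,.2,z),rate=10,f_stop=8));st(2)
print(env.move_l(rail(102,.2,z),rate=15,f_stop=8));st(3)
E
```

```text
Traceback (most recent call last):
AttributeError: 'float' object has no attribute 'round'
```

```bash
cat >> h.py <<'E'
def st(n):
    s=env.read_state();d=s["tool_pos"][:2]-RC;print(n,"x %.2f y %.2f z %.2f"%(d@RX,d@RY,s["tool_pos"][2]),"Fx %.1f Fy %.1f Fz %.1f w %.2f t %.1f"%(s["force"][:2]@RX,s["force"][:2]@RY,s["force"][2],s["width"],s["time_s"]));return s
E
python3 - <<'E'
from h import *
z=131.2
st(0)
print(env.move_l(rail(24,.2,z),rate=30,f_stop=8));st(1)
print(env.move_l(rail(34,.2,z),rate=10,f_stop=8));st(2)
print(env.move_l(rail(102,.2,z),rate=15,f_stop=8));st(3)
E
```

```text
0 x 0.01 y 0.10 z 131.19 Fx -1.2 Fy 1.5 Fz 3.8 w 12.14 t 12.0
False
1 x 24.45 y 0.16 z 131.23 Fx 1.5 Fy 0.6 Fz 5.9 w 11.80 t 13.0
False
2 x 34.04 y 0.20 z 131.21 Fx -4.2 Fy 0.7 Fz 5.6 w 11.99 t 14.1
True
3 x 62.14 y 0.15 z 131.22 Fx -2.4 Fy 0.8 Fz 3.0 w 12.36 t 16.3
```

```bash
python3 - <<'E'
from h import *
for i in range(4): st("now"); env.hold(.05)
print(env.move_l(rail(68,.2,131.2),rate=5,f_stop=8));st(3);env.hold(.1);st(4);env.hold(.1);st(5)
E
```

```text
now x 62.14 y 0.15 z 131.22 Fx -2.4 Fy 0.8 Fz 3.0 w 12.36 t 16.3
now x 62.09 y 0.12 z 131.22 Fx -2.4 Fy -0.5 Fz 3.2 w 12.07 t 16.4
now x 62.07 y 0.14 z 131.23 Fx -0.7 Fy 0.1 Fz 2.9 w 11.55 t 16.4
now x 62.04 y 0.15 z 131.22 Fx -0.6 Fy 0.6 Fz 1.7 w 11.66 t 16.4
True
3 x 62.28 y 0.16 z 131.24 Fx -1.1 Fy -0.0 Fz 3.8 w 12.08 t 17.1
4 x 62.28 y 0.16 z 131.21 Fx -1.1 Fy 0.1 Fz 5.1 w 11.90 t 17.2
5 x 62.28 y 0.16 z 131.22 Fx -1.0 Fy -1.3 Fz 5.3 w 12.12 t 17.3
```

It's hard at x≈62.2 (bar face ≈82, 32 mm on, plausible). Now a sustained press, stepped up gradually.

```bash
python3 - <<'E'
from h import *
x=62.3
while x<65.5:
    x+=.25;env.move_l(rail(x,.2,131.2),rate=3)
    F=[]
    for i in range(4):
        F.append(env.read_state()["force"][:2]@RX);env.hold(.03)
    f=-np.mean(F);print(round(x,2),f.round(1))
    if f>9:break
env.hold(.8);st("pressed")
E
```

```text
62.55 3.7
62.8 5.5
63.05 6.6
63.3 7.2
63.55 8.7
63.8 9.5
pressed x 62.66 y 0.08 z 131.27 Fx -9.6 Fy 0.2 Fz 3.3 w 11.60 t 20.5
```

```bash
python3 - <<'E'
from h import *
for x in(64.2,64.6,65.0):
    env.move_l(rail(x,.2,131.2),rate=3);env.hold(.1);st(x)
env.hold(1.0);st("pressed")
env.move_l(rail(63.0,.2,131.2),rate=4);st("ease")
set_gripper(32);st("open")
env.move_l(rail(62.5,.2,220),rate=90);
env.reach(rail(0,0,260),down(A-np.pi))
s=st("up");np.save("s3.npy",s,allow_pickle=True);im=viewer.camera("wrist");cv2.imwrite("pics/w3.png",im);cv2.imwrite("pics/side3.png",cv2.resize(viewer.camera("side")[170:320,240:440],None,fx=4,fy=4,interpolation=cv2.INTER_CUBIC))
E
```

```text
64.2 x 62.76 y 0.07 z 131.32 Fx -10.7 Fy -0.4 Fz 2.3 w 11.63 t 20.9
64.6 x 62.87 y 0.04 z 131.29 Fx -12.1 Fy 0.3 Fz 3.6 w 11.91 t 21.3
65.0 x 62.97 y 0.04 z 131.31 Fx -13.8 Fy -1.3 Fz 3.4 w 11.91 t 21.7
pressed x 62.96 y 0.07 z 131.29 Fx -13.3 Fy -1.0 Fz 3.3 w 11.82 t 22.7
ease x 62.52 y 0.07 z 131.25 Fx -5.9 Fy -0.8 Fz 3.4 w 11.94 t 23.3
open x 63.19 y 0.30 z 131.09 Fx -0.7 Fy 0.3 Fz 0.6 w 32.06 t 23.9
up x -0.97 y 0.03 z 260.05 Fx 0.4 Fy -0.4 Fz -1.5 w 31.68 t 25.4
```

View pics/w3.png

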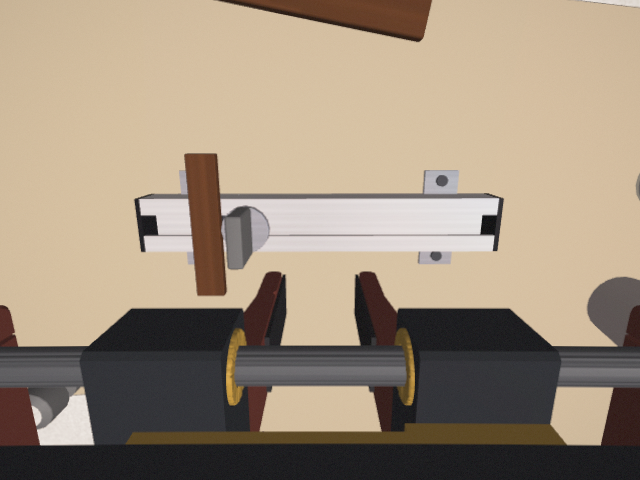

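View pics/side3.png

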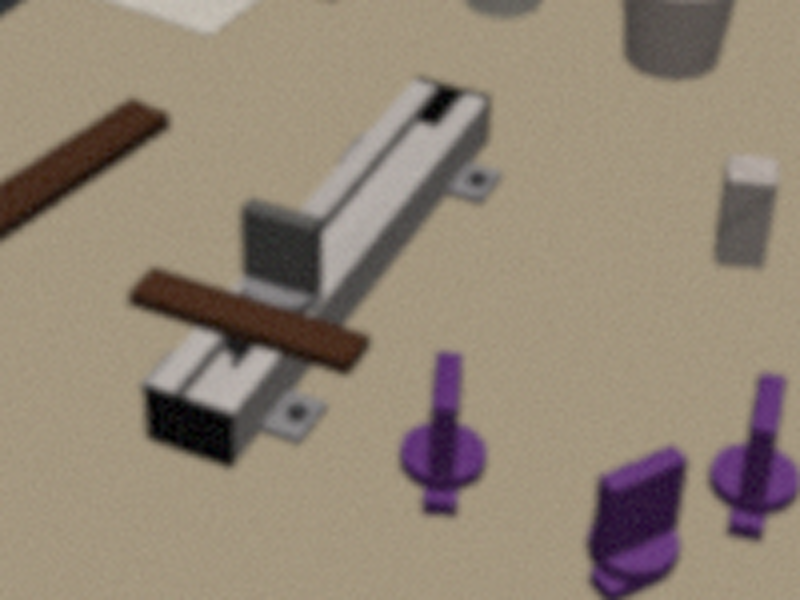

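The bolt stands upright, wing across the slot, collar at (247,229) against the bar (edge ≈(221,225)). A last crop checks contact.

```bash
python3 - <<'E'
from h import *
cv2.imwrite("pics/w3c.png",cv2.resize(cv2.imread("pics/w3.png")[190:270,190:290],None,fx=7,fy=7,interpolation=cv2.INTER_CUBIC))
E
```

```text
(no output)
```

View pics/w3c.png

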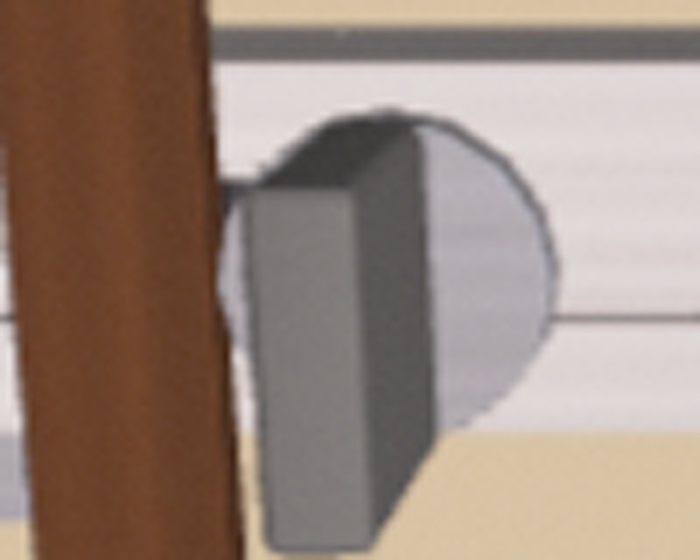

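The collar meets the bar face at crop (221,270) with no gap visible, so I hand in.

```bash
python3 -c "
from h import *
print(workorder.sign_off())"
```

```text
the job is handed in; nothing more can be done
None
```

I handed the job in at about 25 s of the 61 s allowed: the bolt is in the slot, quarter-turned, and holding the bar against its stop after a press of about 13 N, and in the last pictures it stands upright, released and touching the bar. The sign-off call did not return a verdict.

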